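Find the true counterweight bar on the knife edge

TASK

One of the two look-alike stabiliser counterweight bars has a heavy end. Find out which by sitting a bar across the knife-edge stand, square to the edge, and letting go: leave the true bar there, balancing level by itself, and put the one that tips into the steel scrap tray, standing flat on its weights. Leave everything else on the bench where it is.

Things in the scene. Friction and masses are not known exactly. Their poses are not given: they have to be found in the camera images.
- bar_a_stud (a point): One of two look-alike stabiliser counterweight bars: 193 mm long, 34 wide, 74 high, 0.3 to 0.46 kg, standing on a disc weight under each end. This point lies inside its square grip stud (20 x 20, from 34 to 74 mm up, on the middle of the bar), 61 mm above the discs' undersides. x runs along the bar, y across, z up.
- bar_b_stud (a point): The same point and axes of the other bar. Each bar: flat aluminium, 22 mm wide, 18 to 24 mm up; a steel disc (diameter 34, 18 thick) below each end, 80 mm from the middle, with a thumb nut above. One of the two bars has a heavier end (centre of mass about 10 mm off the middle), which cannot be seen; the true bar's lies in the middle.
- edge (a point): Middle of the knife edge of the fixed balancing stand, 100 mm above the table: an upright steel blade, 46 mm long along y, on a column on a base 190 (x) by 100 (y). The bar's V seat sits on it, the bar lying along this x, either way round; its stud point is then 33 mm above this point.
- stand: The same stand; origin on the table under the edge, same axes. Two rubber-topped stop posts, 40 mm to either side of the edge along x, 80 mm high, catch a tipping bar at about 0.23 rad of tilt. The true bar let go level stays level; the heavy-ended one tips onto a post within a second.
- tray_floor (a point): Middle of the inner floor of the fixed open steel scrap tray, 4 mm above the table; 242 mm inside along x, 142 along y, rim 34 mm above the table. A bar stands in it lying along x; its stud point is then 61 mm above this point.
- bar_a_seat (a point): Apex of the inverted-V seat in the underside of that bar's grey saddle block, 28 mm above the discs' undersides, 33 mm below its stud point; same axes. The block is 44 mm along the bar by 26 across, 8 to 34 mm up; the V (60 degrees, 23 mm wide at its mouth) runs across the bar. The true bar's centre of mass is 13 mm below it.
- bar_b_seat (a point): Apex of the inverted-V seat in the underside of that bar's grey saddle block, 28 mm above the discs' undersides, 33 mm below its stud point; same axes. The block is 44 mm along the bar by 26 across, 8 to 34 mm up; the V (60 degrees, 23 mm wide at its mouth) runs across the bar. The true bar's centre of mass is 13 mm below it.
- driver: screwdriver, 130 long, lying; origin under its middle (mm); bystander, to be left alone
- lens: camera lens standing on end, diameter 74, height 88; origin at the centre of its underside (mm); bystander, to be left alone
- camera: camera body with a short lens, about 105 x 135 x 100 high; origin at the middle of its underside (mm); bystander, to be left alone
- blower: rubber dust blower standing up, diameter 62, height 120; origin at the centre of its underside (mm); bystander, to be left alone
- jar: clear screw jar with a steel lid, diameter 60, height 75; origin at the centre of its underside (mm); bystander, to be left alone
- tape: roll of paper tape lying flat, outer diameter 90, height 24; origin at the centre of its underside (mm); bystander, to be left alone
- lens_cap: black lens cap lying flat, diameter 72, 8 high; origin at the centre of its underside (mm); bystander, to be left alone
Mind the look-alikes: they are no part of the job. What is shaped like the part that bears bar_a_stud but green is not meant.

How it is judged:
At the end, for the whole second after the job is handed in: One bar sits with its V on the knife edge, middle within 12 mm of the edge across it and 16 mm along it, turned no more than 20 degrees from square, and level within 7 degrees by itself (only the true bar will do so); the other stands in the tray on both its weights, tilted less than 7 degrees (((x of bar_a_stud in the frame of edge between -0.012 and 0.012 m and y of bar_a_stud in the frame of edge between -0.016 and 0.016 m and z of bar_a_stud in the frame of edge between 0.027 and 0.039 m and angle between each of bar_a_stud, bar_b_stud's own z axis and vertical below 0.12 rad and angle between the x axis of bar_a_stud and the x axis of edge, either way round below 0.35 rad and x of bar_b_stud in the frame of tray_floor between -0.1 and 0.1 m and y of bar_b_stud in the frame of tray_floor between -0.06 and 0.06 m and z of bar_b_stud in the frame of tray_floor between 0.05 and 0.07 m) or (x of bar_b_stud in the frame of edge between -0.012 and 0.012 m and y of bar_b_stud in the frame of edge between -0.016 and 0.016 m and z of bar_b_stud in the frame of edge between 0.027 and 0.039 m and angle between each of bar_b_stud, bar_a_stud's own z axis and vertical below 0.12 rad and angle between the x axis of bar_b_stud and the x axis of edge, either way round below 0.35 rad and x of bar_a_stud in the frame of tray_floor between -0.1 and 0.1 m and y of bar_a_stud in the frame of tray_floor between -0.06 and 0.06 m and z of bar_a_stud in the frame of tray_floor between 0.05 and 0.07 m))); the robot touches nothing.
It fails at once if a bystander is moved by more than 30 mm (distance of any of driver, lens, camera, blower, jar, tape, lens_cap from where it was at the start of the episode above 0.03 m).
It also fails if it takes over 58 s, if anything falls off the work surface, if the arm or the gripper's body presses on something with over 40 N, if the wrist force passes 120 N, or if a joint passes its speed limit or range.

ROBOT

A 7-joint arm with a two-finger parallel gripper is mounted at the origin on the work surface. World frame = base frame: x ahead of the robot, y to its left, z up, the work surface at z = 0. Lengths are in m, angles in rad, forces in N, time in s.
With the tool pointing down it reaches from about 0.425 to 0.95 m from the base axis. Payload 4.7 kg.
Tool frame: the origin (TCP) lies on the centre line of the jaws, within the pads' length; the fingertips stand robot.nose_length ahead of it and the grasp point (between the pads) lies 8 mm behind it (robot.nose_length is the distance from the TCP to the fingertips, in m); z points along the fingers, x is the direction in which the jaws open and shut, and the axes are right-handed (so a half turn about z gives the same grasp; the last joint's range is limited). The gripper opens to 85 mm and grips with 20 to 120 N. Pads are 22 mm wide; open, the fingers measure 114 mm over their backs; the gripper's body (76 mm by 85 mm) begins 54 mm behind the grasp point. The pads swing forward as they close: fully open they stand 13 mm farther back than shut.
Start: joints at [1.157, 0.469, -0.049, 1.532, 0.024, 1.141, -0.082], TCP at [0.253, -0.626, 0.242] pointing down, gripper open.
Joint ranges: [-2.59, 2.59], [-0.33, 1.99], [-1.39, 1.29], [0.1, 2.45], [-1.04, 4.18], [0.21, 1.99], [-2.66, 2.66]. Speed limits (rad/s): [2.57, 2.57, 3.14, 3.14, 3.14, 3.14, 3.14].

INTERFACE

Orientations are given as [roll, pitch, yaw] about the fixed x, y, z axes, in that order (R = Rz(yaw) Ry(pitch) Rx(roll)).
In Python, from plant import robot gives the robot as it stands. Calls block until the motion is done:
- robot.goto(position, orientation): joint-space move of the TCP to a pose.
- robot.move_straight(position, vel=0.15, attitude=None, contact_N=None): straight line of the TCP; attitude=None keeps the orientation; vel is the mean speed in m/s. With contact_N (N) it stops when the force on the tool has changed by that much, and returns True; else False.
- robot.move_joints(angles): joint-space move.
- robot.grip(opening, strength=None): opening from 0.0 (shut) to 1.0 (fully open); strength is the grip in N (None keeps the last); returns when the fingers have stopped.
- robot.sleep(seconds).
- robot.inverse_kinematics(position, orientation): joint angles nearest the present ones, or None.
- robot.sense(): the state.
- robot.grab_frame(name): name is "scene" or "top"; returns a dict with "image" (400x640x3 uint8, red, green, blue), "range_z" (400x640 float32, m along the optical axis (not along the pixel's ray), 0 where there is no reading), "fx", "fy", "cx", "cy" (pixels), "R" (3x3) and "t" (3): a world point X has camera coordinates R X + t. Camera axes: x right, y down, z forward; pixel columns grow to the right and rows downward; lengths in m; the calibration is good to about 2 mm. A picture is of the moment at which its call begins.
A pose or a line that the arm cannot do raises robot.IKError and nothing moves.
- robot.close_job(): hands the job in, once; it reports no verdict.
The state is a dict: "t": time; "joint_pos": joint angles; "joint_velocities": joint speeds; "effort": joint torques, N m; "tcp_pos": TCP position; "tcp_rot": TCP orientation; "wrist_force": force on the tool from outside, world axes, zero at the start; "torque": the same for the moment, N m; "opening": opening from 0.0 (shut) to 1.0 (fully open).
Only numpy, scipy, OpenCV 4.12 (cv2) and the standard library are available. Lean on these libraries where they do the work, as an engineer would, in place of code of your own. Each camera call takes 0.05 s, during which the arm holds its last target.

## Working session

There is one attempt and no reset: what is moved stays moved. The work goes in short steps, each a Python script; the robot and the scene stay as the last script left them, time stands still between calls to the robot, and variables do not carry over. Pictures are saved under pics/ and viewed, and the job is handed in when it is done.

```bash
mkdir -p pics; ls; python3 - <<'E'
from plant import robot
import cv2,numpy as np
for n in("scene","top"):
    f=robot.grab_frame(n)
    cv2.imwrite(f"pics/{n}0.png",f["image"][:,:,::-1])
    np.savez(f"/tmp/{n}0.npz",**f)
    print(n,f["fx"],f["fy"],f["cx"],f["cy"],f["R"],f["t"],-np.array(f["R"]).T@f["t"])
s=robot.sense();print(s["t"],s["tcp_pos"],s["tcp_rot"],s["opening"],robot.nose_length)
E
```

```text
pics
scene 375.3585500013287 375.3585500013287 316.17981637727985 202.10735454331962 [[ 0.71079954  0.70302635 -0.02275871]
 [ 0.42287305 -0.45295659 -0.78486223]
 [-0.56208754  0.54825567 -0.61925223]] [-0.37301645 -0.18348617  1.47039193] [ 1.16922026 -0.62702157  0.75804274]
top 423.16062322011396 423.16062322011396 318.44284396570754 196.75325936085412 [[ 2.22284565e-02 -9.99752912e-01  1.03480243e-04]
 [-9.86327755e-01 -2.19468676e-02 -1.63327568e-01]
 [ 1.63289482e-01  3.52845429e-03 -9.86571890e-01]] [-0.0658417   0.5684639   1.11849012] [ 0.37951761 -0.05729598  1.19632356]
0.1 [ 0.25317431 -0.62515708  0.24134265] [ 3.14152613e+00  1.84563180e-03 -1.18599735e+00] 0.9954127048327348 0.011
```

View pics/scene0.png

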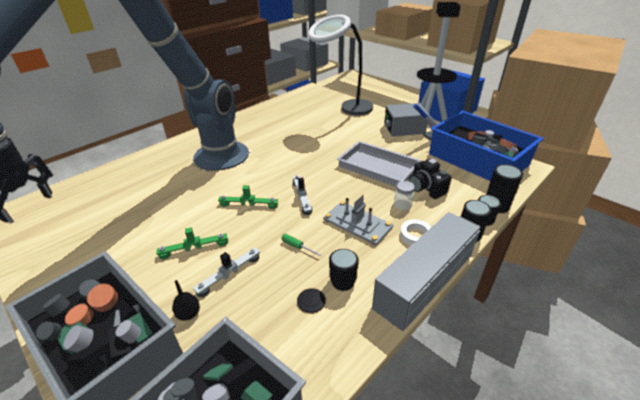

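View pics/top0.png

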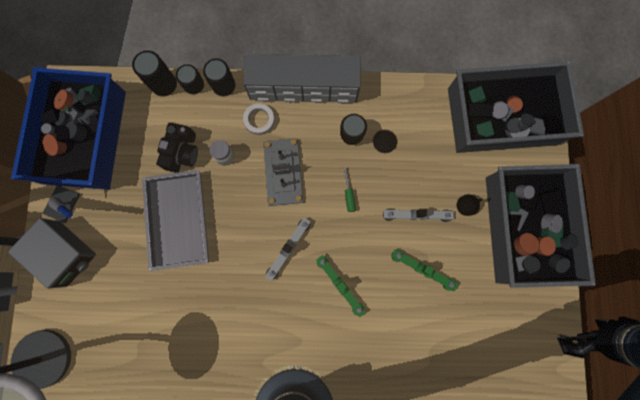

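Scene view: silver bars at (225,268) and (301,196); green look-alikes at (193,243) and (248,200). Top view: silver bars at (419,214) and (290,248); green ones at (341,285) and (424,270). The silver ones fit (aluminium and steel with a grey block), and the green ones are excluded. Next I'll confirm in an enlarged crop.

```bash
python3 - <<'E'
import cv2
t=cv2.imread("pics/top0.png")
c=cv2.resize(t[110:300,135:465],(800,460),interpolation=cv2.INTER_CUBIC)
cv2.imwrite("pics/topcrop.png",c)
s=cv2.imread("pics/scene0.png")
cv2.imwrite("pics/scrop.png",cv2.resize(s[130:310,150:420],(800,533),interpolation=cv2.INTER_CUBIC))
E
```

```text
(no output)
```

View pics/topcrop.png

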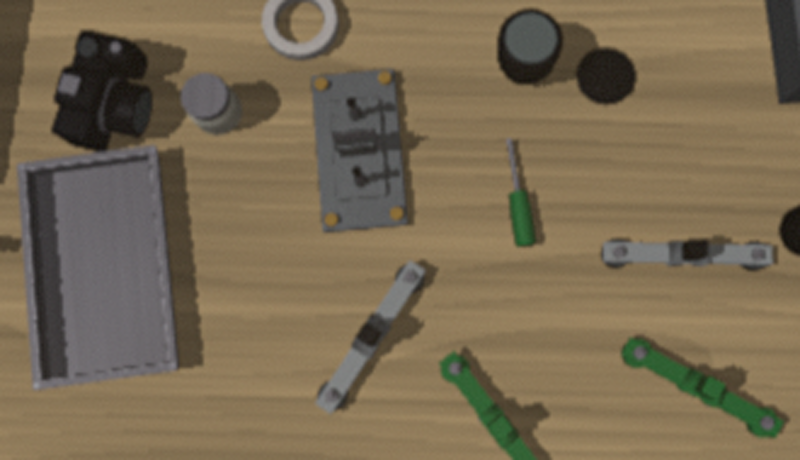

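View pics/scrop.png

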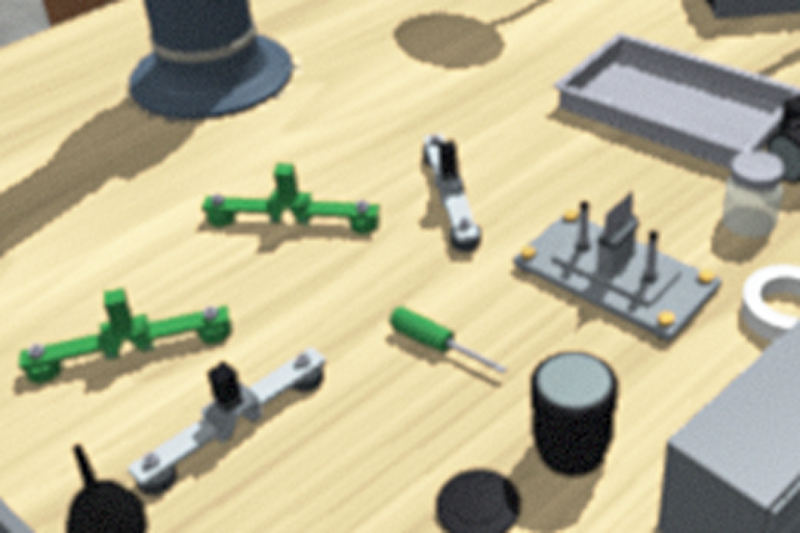

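The crops confirm that both silver bars have a grey block and a dark stud, and that the other two are green all over. Now I'll measure from the depth clouds.

```bash
cat > h.py <<'E'
import numpy as np,cv2
def cloud(f):
    z=np.asarray(f["range_z"],float);v,u=np.mgrid[:z.shape[0],:z.shape[1]]
    P=np.stack([(u-f["cx"])/f["fx"]*z,(v-f["cy"])/f["fy"]*z,z],-1)
    W=(P-np.asarray(f["t"]))@np.asarray(f["R"]); W[z<=0]=np.nan
    return W
def proj(f,X):
    c=np.asarray(f["R"])@np.asarray(X)+f["t"];return c[0]/c[2]*f["fx"]+f["cx"],c[1]/c[2]*f["fy"]+f["cy"]
def ray(f,u,v,h):
    d=np.asarray(f["R"]).T@np.array([(u-f["cx"])/f["fx"],(v-f["cy"])/f["fy"],1]);o=-np.asarray(f["R"]).T@np.asarray(f["t"])
    return o+d*(h-o[2])/d[2]
def rect(p):
    r=cv2.minAreaRect((p[:,:2]*1000).astype(np.float32));return r
E
python3 - <<'E'
from h import *
T=dict(np.load("/tmp/top0.npz"));S=dict(np.load("/tmp/scene0.npz"))
C=cloud(T);CS=cloud(S)
print("table",np.nanmedian(C[300:330,250:300,2]),np.nanmedian(CS[330:340,200:220,2]) )
def sel(W,box,lo,hi):
    p=W.reshape(-1,3);(x0,x1,y0,y1)=box
    return p[(p[:,0]>x0)&(p[:,0]<x1)&(p[:,1]>y0)&(p[:,1]<y1)&(p[:,2]>lo)&(p[:,2]<hi)]
def box(u0,v0,u1,v1):
    a=ray(T,u0,v0,.0);b=ray(T,u1,v1,0.0);return min(a[0],b[0]),max(a[0],b[0]),min(a[1],b[1]),max(a[1],b[1])
for n,b in dict(A=(262,212,318,282),B=(378,200,458,230)).items():
    bx=box(*b);print(n,np.round(bx,3))
    for nm,W in(("top",C),("scene",CS)):
        p=sel(W,bx,.012,.032);r=rect(p);print(" ",nm,len(p),r)
        q=sel(W,bx,.055,.085);print("   stud",len(q),q.mean(0),q[:,2].max(),rect(q))
bx=box(264,138,304,206);print("stand",bx)
for nm,W in(("top",C),("scene",CS)):
    p=sel(W,bx,.004,.03);print(nm,len(p),rect(p),np.median(p[:,2]))
    p=sel(W,bx,.05,.2);print(len(p));print(np.round(p[np.argsort(-p[:,2])][:60],3).tolist())
bx=box(140,168,210,272)
for nm,W in(("top",C),("scene",CS)):
    p=sel(W,bx,.022,.05);print("tray",nm,len(p),rect(p),np.median(p[:,2]))
E
```

```text
table -0.001574166805169487 0.10289571458688965
A [ 0.338  0.53  -0.057  0.107]
  top 550 ((407.4945983886719, -4.6376495361328125), (111.84326934814453, 194.14576721191406), 58.36855697631836)
   stud 59 [0.42810646 0.02836117 0.07152454] 0.07578854240280071 ((427.9403076171875, 28.750558853149414), (19.893695831298828, 18.970272064208984), 57.11841583251953)
  scene 215 ((408.8381042480469, -3.5320281982421875), (103.6160888671875, 195.12109375), 59.627952575683594)
   stud 52 [0.43198596 0.02653561 0.06768196] 0.07661492324890662 ((429.2100830078125, 28.650226593017578), (18.793882369995117, 21.099916458129883), 65.98064422607422)
B [ 0.491  0.572 -0.45  -0.224]
  top 515 ((532.6996459960938, -342.1246337890625), (49.97215270996094, 212.14573669433594), 6.98533821105957)
   stud 74 [ 0.53049905 -0.33298143  0.07016155] 0.07872936542042287 ((541.4696655273438, -386.00836181640625), (21.838911056518555, 131.55360412597656), 10.802804946899414)
  scene 590 ((534.4598388671875, -339.6263122558594), (46.91260528564453, 209.41867065429688), 6.451847076416016)
   stud 98 [ 0.53504551 -0.
[... 2831 characters left out ...]
.648, 0.067, 0.088], [0.651, 0.051, 0.088], [0.649, 0.03, 0.088], [0.652, 0.04, 0.087], [0.653, 0.035, 0.087], [0.651, 0.059, 0.087], [0.652, 0.031, 0.086], [0.649, 0.066, 0.086], [0.65, 0.029, 0.086], [0.652, 0.044, 0.085], [0.651, 0.051, 0.084], [0.647, 0.073, 0.084], [0.649, 0.057, 0.084], [0.649, 0.071, 0.083], [0.651, 0.041, 0.083], [0.653, 0.031, 0.082], [0.652, 0.036, 0.082], [0.651, 0.055, 0.082], [0.65, 0.03, 0.082]]
tray top 1270 ((509.9274597167969, 346.3279113769531), (279.7415771484375, 164.75804138183594), 9.382747650146484) 0.03201347977519062
tray scene 637 ((509.42864990234375, 346.3199157714844), (279.0110778808594, 168.71961975097656), 8.83342456817627) 0.03249407499392364
```

```bash
cat > m.py <<'E'
from h import *
from plant import robot
def comp(W,x,y,lo,hi,rad):
    """main connected pixel blob with heights in lo..hi within rad of (x,y)"""
    m=((W[...,2]>lo)&(W[...,2]<hi)&(np.hypot(W[...,0]-x,W[...,1]-y)<rad)).astype(np.uint8)
    n,l,st,_=cv2.connectedComponentsWithStats(m,connectivity=8)
    k=1+np.argmax(st[1:,4]); return W[l==k]
def axis(p):
    vx,vy,x0,y0=cv2.fitLine((p[:,:2]*1000).astype(np.float32),cv2.DIST_HUBER,0,.01,.01).ravel()
    return np.degrees(np.arctan2(vy,vx))
E
python3 - <<'E'
from m import *
T=dict(np.load("/tmp/top0.npz"));S=dict(np.load("/tmp/scene0.npz"))
for nm,f in(("top",T),("scene",S)):
    W=cloud(f);print(nm)
    for n,(x,y) in dict(A=(.428,.0285),B=(.53,-.293)).items():
        p=comp(W,x,y,.010,.085,.115);b=p[(p[:,2]<.03)&(p[:,2]>.015)]
        s=p[(p[:,2]>.06)]
        print(n,len(p),"bar",np.round(rect(b),1) if 0 else rect(b),"ax",axis(b),"stud",np.round(rect(s)[0],1),rect(s)[1],s[:,2].max())
    p=comp(W,.648,.052,.086,.2,.04);print("blade",rect(p),axis(p))
    m=W.reshape(-1,3);m=m[(np.hypot(m[:,0]-.648,m[:,1]-.052)<.08)&(m[:,2]>.065)]
    for sx in(.606,.688):
        q=m[np.abs(m[:,0]-sx)<.014];print("post",len(q),np.round(rect(q)[0],1),rect(q)[1])
    p=comp(W,.648,.052,.005,.026,.12);print("base",len(p),rect(p))
    p=comp(W,.51,.346,.024,.045,.2);print("tray",len(p),rect(p))
    q=comp(W,.51,.346,-.003,.012,.05);print("floor",len(q),np.median(q[:,2]))
E
```

```text
top
A 661 bar ((428.3945007324219, 29.269203186035156), (32.966861724853516, 194.20767211914062), 58.65702819824219) ax -31.818438 stud [428.   28.8] (19.81438446044922, 18.829500198364258) 0.07578854240280071
B 577 bar ((531.49365234375, -322.2659606933594), (31.20265007019043, 170.99411010742188), 0.0476643331348896) ax -89.93554 stud [ 531.6 -332.1] (20.14340591430664, 20.398828506469727) 0.07872936542042287
blade ((646.9701538085938, 48.76307678222656), (3.272963047027588, 38.73604965209961), 7.504144191741943) -82.23673
post 15 [606.9  47.3] (9.099332809448242, 8.249590873718262)
post 16 [687.1  55.7] (8.807899475097656, 8.25574779510498)
base 1997 ((648.0050659179688, 51.24728775024414), (190.46466064453125, 100.19927215576172), 6.764354228973389)
tray 1203 ((501.7403869628906, 344.9750671386719), (263.1453857421875, 164.75804138183594), 9.382746696472168)
floor 958 0.0023578171014768086
scene
A 343 bar ((427.16058349609375, 27.732887268066406), (31.139633178710938, 195.12109375), 59.627952575683594) ax -29.547253 stud [428.8  28.7] (18.43584442138672, 20.877370834350586) 0.07661492324890662
B 721 bar ((532.166259765625, -321.1011047363281), (172.9496612548828, 29.893951416015625), 89.29855346679688) ax 89.44526 stud [ 531.4 -333.1] (22.08229637145996, 20.645294189453125) 0.07574325930545542
blade ((649.305419921875, 52.00316619873047), (4.645399570465088, 45.11094284057617), 4.99398946762085) -83.41147
post 18 [609.4  46.2] (6.2461652755737305, 7.995387554168701)
post 21 [688.9  55.6] (8.503467559814453, 9.812538146972656)
base 1306 ((649.348388671875, 51.285465240478516), (189.56396484375, 103.90156555175781), 6.5435333251953125)
tray 569 ((510.9309387207031, 346.5533752441406), (282.05169677734375, 168.71961975097656), 8.833425521850586)
floor 270 0.003972434831066962
```

```bash
cat >> m.py <<'E'
PI=np.pi
A=(.4283,.0287,np.radians(-31.3)); B=(.5315,-.3327,np.radians(90.)); E=(.648,.0515,np.radians(6.7)); TR=(.510,.3463,np.radians(9.2))
def ori(yaw): return [PI,0,yaw]
E
python3 - <<'E'
from m import *
print(robot.sense()["t"])
for n,(x,y,a),zs in(("A",A,(.053,.22)),("B",B,(.053,.22)),("E",E,(.125,.15,.26)),("T",TR,(.057,.22))):
  for s in(PI/2,-PI/2):
    for z in zs:
        q=robot.inverse_kinematics([x,y,z],ori(a+s)); print(n,round(np.degrees(a+s)),z,None if q is None else np.round(q,2))
E
```

```text
0.1
A 59 0.053 [ 0.45  0.48 -0.75  2.23  0.56  0.63  0.32]
A 59 0.22 [ 0.69  0.19 -0.94  2.07  0.18  0.97  0.68]
A -121 0.053 [ 0.1   0.39 -0.31  2.25  0.23  0.54 -2.51]
A -121 0.22 [ 0.38  0.13 -0.58  2.08  0.09  0.95 -2.37]
B 180 0.053 [ 0.31  0.61  0.26  1.82 -0.22  0.74 -2.46]
B 180 0.22 [ 0.33  0.41  0.22  1.69 -0.1   1.05 -2.56]
B 0 0.053 [ 0.74  0.63 -0.34  1.79  0.28  0.77  0.25]
B 0 0.22 [ 0.79  0.44 -0.4   1.66  0.19  1.08  0.33]
E 97 0.125 [ 0.4   0.69 -0.81  1.67  0.56  1.03  1.09]
E 97 0.15 [ 0.4   0.66 -0.82  1.65  0.53  1.07  1.11]
E 97 0.26 [ 0.43  0.55 -0.86  1.54  0.43  1.25  1.19]
E -83 0.125 [ 0.13  0.57 -0.39  1.69  0.26  0.93 -1.81]
E -83 0.15 [ 0.15  0.55 -0.41  1.67  0.25  0.97 -1.81]
E -83 0.26 [ 0.21  0.46 -0.5   1.55  0.23  1.18 -1.79]
T 99 0.057 [-0.02  0.8  -0.94  1.79  0.78  0.97  0.43]
T 99 0.22 [ 0.03  0.6  -1.02  1.67  0.54  1.19  0.61]
T -81 0.057 [-0.18  0.69 -0.68  1.8   0.56  0.85 -2.55]
T -81 0.22 [ 0.06  0.63 -1.08  1.66  0.59  1.21 -2.57]
```

```bash
python3 - <<'E'
from m import *
x,y,a=A
robot.goto([x,y,.2],ori(a+PI/2)); print(robot.sense()["t"])
robot.grip(.55)
print(robot.move_straight([x,y,.053],vel=.15,contact_N=8)); s=robot.sense();print(s["t"],s["tcp_pos"],s["wrist_force"])
robot.grip(0,60); s=robot.sense();print(s["t"],s["tcp_pos"],s["opening"],s["wrist_force"],s["torque"])
robot.move_straight([x,y,.23],vel=.15); robot.sleep(.2); s=robot.sense();print(s["t"],s["tcp_pos"],s["tcp_rot"],s["wrist_force"],s["torque"])
for n in("scene","top"):
    f=robot.grab_frame(n);cv2.imwrite(f"pics/{n}1.png",f["image"][:,:,::-1])
E
```

```text
2.5083
False
4.1083 [0.4288003  0.02889251 0.05349944] [ 0.5609261   0.2240583  -0.88103778]
4.4583 [0.42872968 0.02851324 0.05373508] 0.22428607810528692 [-1.89233908 -0.47451437  6.14066587] [-0.09790763  0.25694092 -0.16764482]
5.9917 [0.42795466 0.02872863 0.22940651] [-3.14023511e+00  3.15012062e-04  1.02486469e+00] [ 0.22630753 -0.34446448 -4.41113913] [-0.01973611 -0.0088071   0.00955151]
```

View pics/scene1.png

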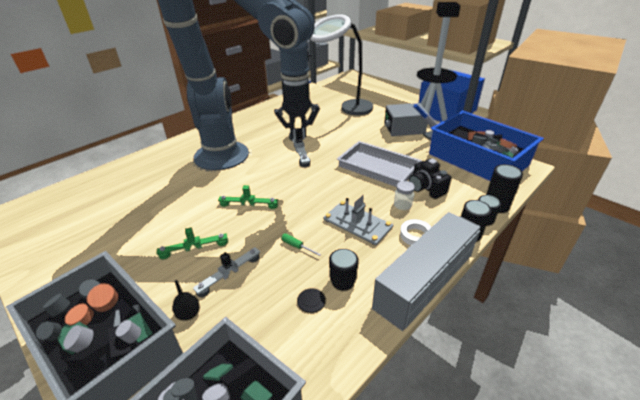

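```bash
sed -i 's/E=(.648,.0515,np.radians(6.7))/E=(.6483,.0513,np.radians(6.7))/' m.py; python3 - <<'E'
from m import *
x,y,a=E
robot.goto([x,y,.21],ori(a+PI/2)); s=robot.sense();print(s["t"],s["tcp_pos"])
robot.move_straight([x,y,.145],vel=.12)
f0=robot.sense()["wrist_force"]
c=robot.move_straight([x,y,.1245],vel=.04,contact_N=4); s=robot.sense();print(c,s["t"],s["tcp_pos"],s["wrist_force"],f0,s["torque"])
f=robot.grab_frame("scene");cv2.imwrite(f"pics/scene2.png",cv2.resize(f["image"][90:260,250:470,::-1],(770,595),interpolation=cv2.INTER_CUBIC))
E
```

```text
6.9833 [0.6471453  0.05163409 0.20992118]
True 8.15 [0.64878624 0.0512157  0.12624771] [0.50706293 0.38073633 4.44544051] [ 0.50163284 -0.80391317 -2.4025987 ] [ 0.05115096 -0.19116827 -0.03420723]
```

View pics/scene2.png

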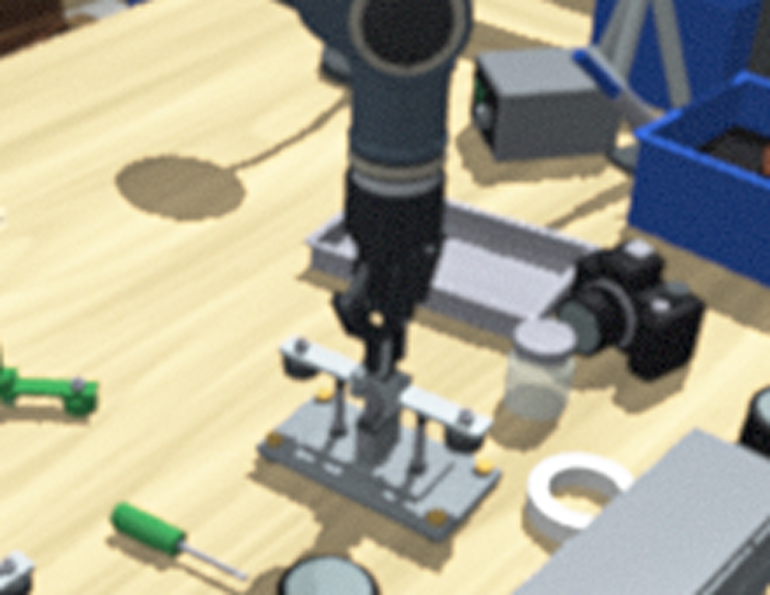

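Contact came at the expected height (TCP 0.1262), and in the crop the bar sits on the blade at (380,395). Now I'll let go.

```bash
python3 - <<'E'
from m import *
x,y,a=E
robot.grip(.5,20); s=robot.sense();print(s["t"])
p=s["tcp_pos"]
robot.move_straight([p[0],p[1],.25],vel=.12)
robot.sleep(.3)
f=robot.grab_frame("scene");cv2.imwrite(f"pics/scene3.png",cv2.resize(f["image"][90:260,250:470,::-1],(770,595),interpolation=cv2.INTER_CUBIC))
np.savez("/tmp/scene3.npz",**f)
print(robot.sense()["t"])
W=cloud(f)
q=comp(W,x,y,.085,.17,.115);u=(q[:,0]-x)*np.cos(a)+(q[:,1]-y)*np.sin(a)
for k in(-.08,-.06,-.04,.04,.06,.08):
    w=q[abs(u-k)<.012];print(k,len(w),np.round(np.median(w[:,2]),4))
st=q[(q[:,2]>.128)&(abs(u)<.03)];print(len(st),rect(st),st[:,2].max())
E
```

```text
8.55
10.0917
-0.08 0 nan
-0.06 0 nan
-0.04 26 0.0866
0.04 46 0.1053
0.06 48 0.1099
0.08 105 0.1127
79 ((639.3311767578125, 48.48816680908203), (23.858964920043945, 20.715045928955078), 3.8510327339172363) 0.14883498912951
  return _methods._mean(a, axis=axis, dtype=dtype,
  ret = ret.dtype.type(ret / rcount)
```

View pics/scene3.png

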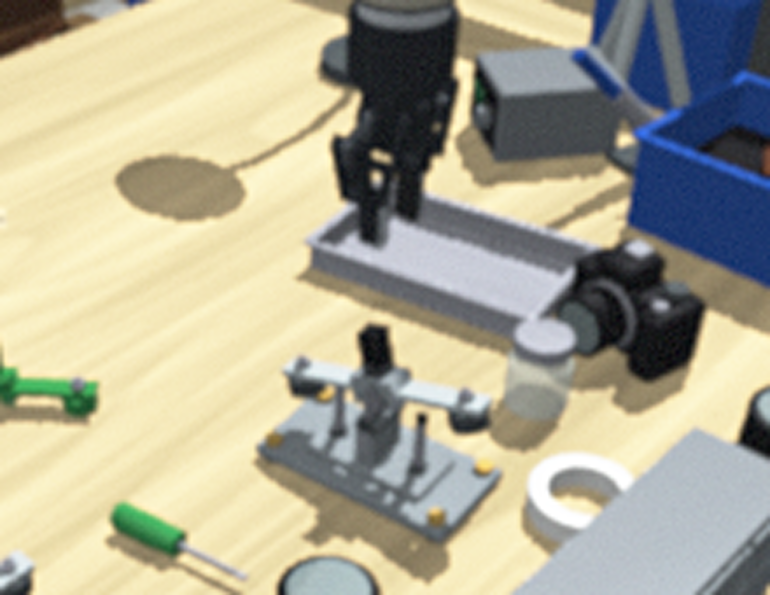

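Bar A tipped: its left end in the crop, at (300,370), is down on the post. The slope is about 0.22 rad, and the stud offset matches a V that is properly seated. So A is the heavy-ended bar. I'll regrasp it with the tool tilted to match and take it to the tray.

```bash
python3 - <<'E'
from m import *
from scipy.spatial.transform import Rotation as Ro
x,y,a=E
th=-.225
R=Ro.from_euler('z',a)*Ro.from_euler('y',th)*Ro.from_euler('z',PI/2)*Ro.from_euler('x',PI)
o=list(R.as_euler('xyz')); bz=-R.as_matrix()[:,2]
P=np.array([x,y,.1])+bz*.0255; print(o,bz,P)
robot.goto(list(P+bz*.09),o); s=robot.sense();print(s["t"],s["tcp_pos"])
print(robot.move_straight(list(P),vel=.1,contact_N=6)); s=robot.sense();print(s["t"],s["tcp_pos"],P,s["wrist_force"])
robot.grip(0,60); s=robot.sense();print(s["t"],s["opening"],s["wrist_force"])
robot.move_straight(list(P+[0,0,.11]),vel=.12)
tx,ty,ta=TR
robot.goto([tx,ty,.2],ori(ta+PI/2));s=robot.sense();print(s["t"],s["tcp_pos"],s["wrist_force"],s["opening"])
f=robot.grab_frame("scene");cv2.imwrite(f"pics/scene4.png",cv2.resize(f["image"][50:220,250:470,::-1],(770,595),interpolation=cv2.INTER_CUBIC))
E
```

```text
[np.float64(2.9165926535897935), np.float64(2.220446049250313e-16), np.float64(1.6877333866785167)] [-0.22158269 -0.02602998  0.97479411] [0.64264964 0.05063624 0.12485725]
10.5333 [0.62212579 0.04777704 0.21254233]
False
11.5833 [0.64300461 0.0509259  0.12558332] [0.64264964 0.05063624 0.12485725] [0.49650291 0.56479722 0.2727383 ]
11.9083 0.22071737760738785 [-1.66926601 -0.62355886  4.14778707]
14.2083 [0.51149303 0.34466143 0.19966408] [ 0.94865514  0.44468025 -3.33405562] 0.22290227199112136
```

View pics/scene4.png

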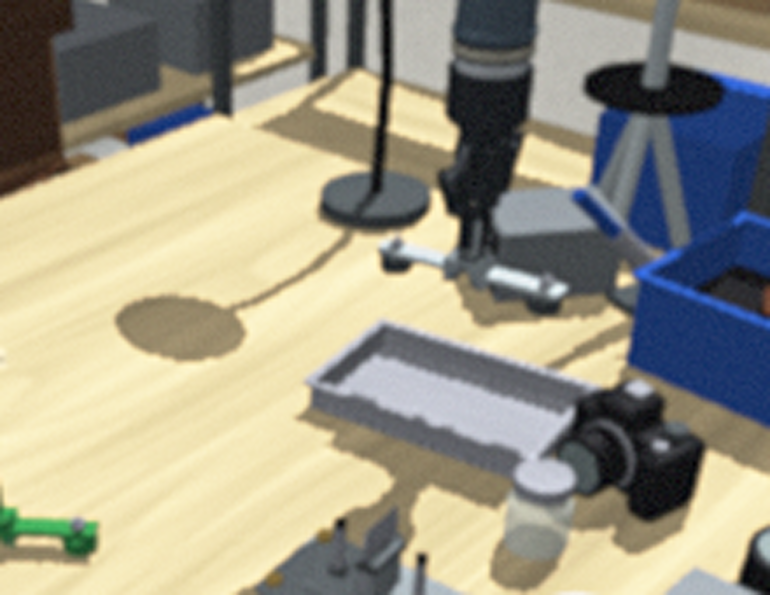

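The bar is held level over the tray, with its ends at (400,250) and (545,290). I'll lower it.

```bash
python3 - <<'E'
from m import *
tx,ty,ta=TR
robot.move_straight([tx,ty,.085],vel=.15)
c=robot.move_straight([tx,ty,.053],vel=.04,contact_N=6);s=robot.sense();print(c,s["t"],s["tcp_pos"],s["wrist_force"])
robot.grip(.55,20);p=s["tcp_pos"]
robot.move_straight([p[0],p[1],.22],vel=.15)
print(robot.sense()["t"])
robot.goto([B[0],B[1],.22],ori(B[2]-PI/2));s=robot.sense();print(s["t"],s["tcp_pos"])
f=robot.grab_frame("scene");cv2.imwrite(f"pics/scene5.png",cv2.resize(f["image"][100:270,250:470,::-1],(770,595),interpolation=cv2.INTER_CUBIC))
g=robot.grab_frame("top");np.savez("/tmp/top5.npz",**g)
for h in(f,g):
    W=cloud(h);q=comp(W,tx,ty,.052,.12,.04);print(len(q),rect(q),q[:,2].max())
    q=comp(W,tx,ty,.012,.12,.115);u=(q[:,0]-tx)*np.cos(ta)+(q[:,1]-ty)*np.sin(ta);v=-(q[:,0]-tx)*np.sin(ta)+(q[:,1]-ty)*np.cos(ta)
    print([round(float(np.median(q[(abs(u-k)<.012)&(abs(v)<.012),2])),4) for k in(-.06,-.04,.04,.06)])
E
```

```text
True 15.8417 [0.5100509  0.34600732 0.05717768] [0.48055632 0.40257917 5.35770816]
17.4667
19.8833 [ 0.53229749 -0.33116249  0.22011444]
59 ((511.02020263671875, 343.2613830566406), (20.868865966796875, 22.02959632873535), 6.817097187042236) 0.08092841287141117
[0.0265, 0.0273, 0.0272, 0.0277]
84 ((508.432373046875, 344.2225341796875), (19.96306610107422, 20.49609375), 8.529586791992188) 0.08431245761378371
[0.0263, 0.0262, 0.026, 0.0262]
```

View pics/scene5.png

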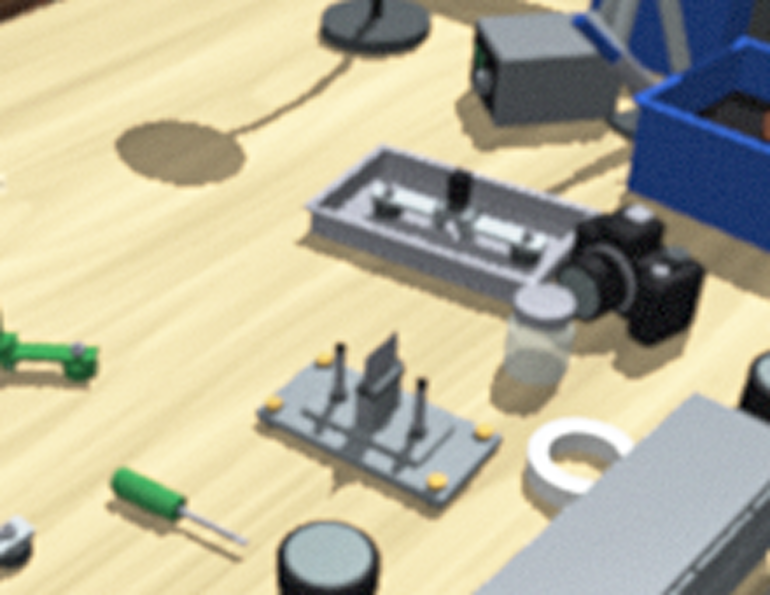

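A stands flat in the tray, with its stud at (459,188) in the crop and its strip level within 1 mm. Next is bar B.

```bash
python3 - <<'E'
from m import *
x,y,a=B; yw=a-PI/2
robot.move_straight([x,y,.053],vel=.15,contact_N=8);s=robot.sense();print(s["t"],s["tcp_pos"],s["wrist_force"])
robot.grip(0,60);s=robot.sense();print(s["opening"],s["tcp_pos"])
robot.move_straight([x,y,.23],vel=.15);robot.sleep(.2);s=robot.sense();print(s["t"],s["tcp_pos"],s["wrist_force"],s["torque"])
x,y,a=E
robot.goto([x,y,.21],ori(a+PI/2));s=robot.sense();print(s["t"],s["tcp_pos"])
robot.move_straight([x,y,.145],vel=.12)
c=robot.move_straight([x,y,.1245],vel=.04,contact_N=4); s=robot.sense();print(c,s["t"],s["tcp_pos"],s["wrist_force"])
f=robot.grab_frame("scene");cv2.imwrite(f"pics/scene6.png",cv2.resize(f["image"][90:260,250:470,::-1],(770,595),interpolation=cv2.INTER_CUBIC))
E
```

```text
21.25 [ 0.53228866 -0.33295612  0.05405236] [ 0.46379211 -0.36647667  1.14323991]
0.22454338026176784 [ 0.53154053 -0.33300654  0.05382391]
23.1333 [ 0.53120868 -0.33256118  0.22919817] [ 0.26184439  0.09943383 -4.64618968] [ 0.0066113  -0.01667974  0.02144861]
24.625 [0.64871434 0.04905357 0.20969854]
True 25.7583 [0.64690032 0.05077845 0.12671859] [ 0.4021296   0.62112864 -3.26833481]
```

View pics/scene6.png

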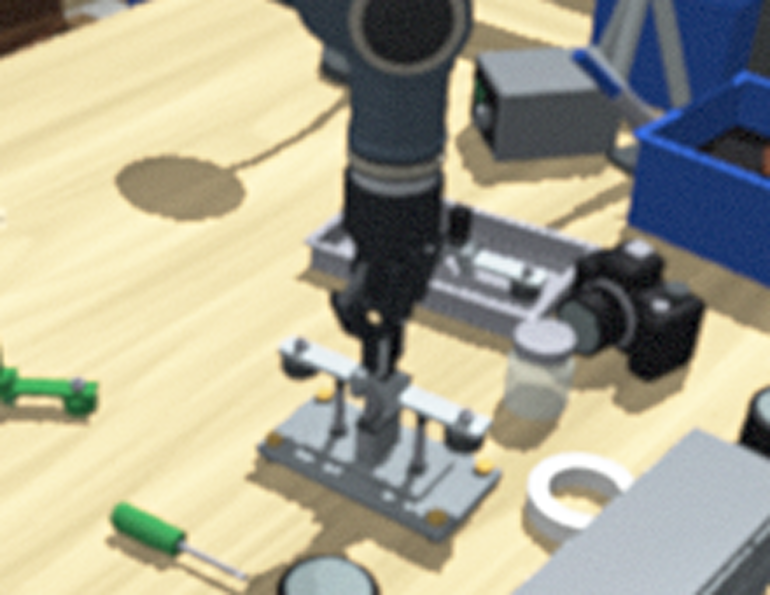

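Contact triggered at only about 1 N, so I'll ease down slightly more before letting go.

```bash
python3 - <<'E'
from m import *
x,y,a=E
robot.sleep(.2);s=robot.sense();print(s["tcp_pos"],s["wrist_force"])
c=robot.move_straight([x,y,.1245],vel=.02,contact_N=5); s=robot.sense();print(c,s["t"],s["tcp_pos"],s["wrist_force"],s["torque"])
robot.grip(.5,20); p=robot.sense()["tcp_pos"]
robot.move_straight([p[0],p[1],.28],vel=.1)
robot.sleep(1.)
for n in("scene","top"):
    f=robot.grab_frame(n);np.savez(f"/tmp/{n}7.npz",**f)
    if n=="scene":cv2.imwrite(f"pics/scene7.png",cv2.resize(f["image"][90:260,250:470,::-1],(770,595),interpolation=cv2.INTER_CUBIC))
    W=cloud(f);q=comp(W,x,y,.085,.17,.115);u=(q[:,0]-x)*np.cos(a)+(q[:,1]-y)*np.sin(a)
    print(n,[(k,len(u[abs(u-k)<.012]),round(float(np.median(q[abs(u-k)<.012,2])),4)) for k in(-.08,-.06,-.04,.04,.06,.08)])
    st=q[(q[:,2]>.125)&(abs(u)<.03)]
    if len(st)>4:print(len(st),rect(st),st[:,2].max())
    b=q[(q[:,2]<.104)&(q[:,2]>.088)]; print(axis(b),rect(b))
print(robot.sense()["t"])
E
```

```text
[0.64697534 0.05071759 0.12670941] [-0.36998568  1.2366571  -3.28529007]
True 26.2167 [0.64709007 0.05084422 0.12628369] [-1.05419133  0.32440681  4.47893439] [-0.18505298  0.31708906  0.02027101]
scene [(-0.08, 67, 0.0973), (-0.06, 55, 0.0961), (-0.04, 46, 0.0964), (0.04, 53, 0.0957), (0.06, 58, 0.096), (0.08, 78, 0.0958)]
89 ((650.06640625, 50.152854919433594), (20.088375091552734, 20.855636596679688), 2.985917568206787) 0.14865442877166515
7.417588 ((648.9276123046875, 46.12306594848633), (194.857421875, 35.10482406616211), 6.374820232391357)
top [(-0.08, 104, 0.0965), (-0.06, 66, 0.0955), (-0.04, 31, 0.0951), (0.04, 0, nan), (0.06, 0, nan), (0.08, 0, nan)]
17.819029 ((584.4840698242188, 41.02390670776367), (67.41615295410156, 31.974422454833984), 0.5418261885643005)
29.375
  return _methods._mean(a, axis=axis, dtype=dtype,
  ret = ret.dtype.type(ret / rcount)
```

View pics/scene7.png

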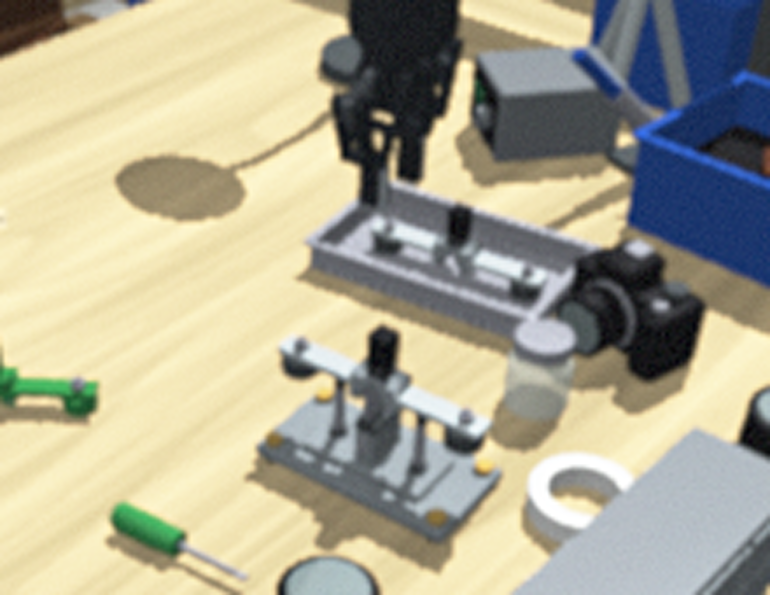

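Bar B stays level by itself: both ends are at 96–97 mm, and the stud at (383,350) in the crop stands upright over the edge. A is still flat in the tray, and the gripper is clear of everything. I'll hand the job in.

```bash
python3 - <<'E'
from m import *
print(robot.close_job())
E
```

```text
the job is handed in; nothing more can be done
None
```

The job is done and handed in at about 29 s of the 58 s allowed; no verdict was reported.

- **Bar A, the heavy-ended one:** this is the silver bar that lay nearer the robot base. Let go level on the knife edge, it tipped onto a post at about 0.22 rad. I regrasped it with the tool tilted to match and stood it in the scrap tray. Its stud is within a few mm of the tray's middle, and the strip's height varies by about 1 mm or less.
- **Bar B, the true one:** this is the silver bar that lay beside the blower. It was still level on the knife edge more than a second after release. Its two ends read 96–97 mm high, it is turned under 1 degree from square, and its stud is about 2 mm from the edge's middle.

- **Checks that disagreed or failed:** The wrist moment when lifting each bar was too small to tell them apart, so only the balance test decides. The top camera's last view of B was partly blocked by the arm, so its levelness rests mainly on the scene camera.
- **Bystanders:** I didn't measure their positions at the end. The arm was not moved near them, and those in view looked unmoved.

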